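# Line up the table seasonings by height

### The arm

A 6-joint arm with a two-finger parallel gripper is mounted at the origin on the work surface. World frame = base frame: x ahead of the robot, y to its left, z up, the work surface at z = 0. Lengths are in m, angles in rad, forces in N, time in s.
With the tool pointing down it reaches from about 0.25 to 0.725 m from the base axis. Payload 4 kg.
Tool frame: the origin (TCP) lies at the very end of the fingers, on their centre line; the grasp point (between the pads) lies 19 mm behind it (bot.pinch_z is the distance from the TCP to the grasp point, in m); z points along the fingers, x is the direction in which the jaws open and shut, and the axes are right-handed (so a half turn about z gives the same grasp; the last joint's range is limited). The gripper opens to 85 mm and grips with 20 to 120 N. Pads are 22 mm wide; open, the fingers measure 114 mm over their backs; the gripper's body (76 mm by 85 mm) begins 54 mm behind the grasp point. The pads swing forward as they close: fully open they stand 13 mm farther back than shut.
Start: joints at [1.334, 0.241, 0.005, 1.335, 0, 1.571], TCP at [0.117, 0.486, 0.231] pointing down, gripper open.
Joint ranges: [-2.72, 2.72], [-1.05, 1.87], [-1.09, 1.28], [-1.99, 2.15], [-1.42, 1.44], [-3.14, 3.14]. Speed limits (rad/s): [2.79, 2.79, 3.14, 3.14, 3.14, 3.14].

### API

Orientations are given as a unit quaternion [x, y, z, w].
In Python, from workcell import bot gives the robot as it stands. The module is installed in compiled form; this text tells all that it offers.
- The arm moves only by the shell command python3 -m inch 'ROWS'. ROWS is JSON, a list of rows, each a list of 7 numbers: the shift along the tool's x, y, z scaled (see below), then the turn, a rotation vector about the tool's x, y, z scaled (see below), then the gripper command: -1 is fully open, 1 is shut, values between are in proportion. In form: [[x, y, z, wx, wy, wz, gripper], ...]. A call has exactly 8 rows; each row shifts and turns the commanded pose from where the row before left it, along the tool's axes as they then stand; what a row does not reach is not made up. The controller multiplies each number of a shift by 2.5 cm and each number of a turn by 180 degrees. A row lasts 1/10 s, in which the tool goes at most 50 mm and 8.59 degrees, less where a joint would pass 70% of its speed; a pose out of reach is approached as far as the arm can. A call with a number of a shift or a turn outside -1 to 1 is refused whole. A call with a gripper value outside its range is refused whole. The fingers move at their own pace and stop on an object; the grip force is fixed at half the most. Time passes only in rows, so rows that do not move let the fingers close, or fill a call up. It gives the time, the measured TCP pose, the force and the opening at its end, in the units of the state.
- bot.get_obs(): the state, without advancing time (a new reading comes with each control period).
- bot.camera(name): name is "side" or "top" or "wrist"; returns (picture, depth): 384x512x3 uint8, blue, green, red; 384x512 float32, m along the optical axis (not along the pixel's ray), 0 where there is no reading.
- bot.get_calibration(name): a dict with "vfov" (degrees; the focal length in pixels is half the picture's height over the tangent of half this angle, whatever the lens; pixels are square), "cx", "cy" (the principal point, pixels), "R" (3x3) and "t" (3): a world point X has camera coordinates R X + t. Camera axes: x right, y down, z forward; pixel columns grow to the right and rows downward; lengths in m; the calibration is good to about 2 mm. The wrist camera is an equidistant fisheye: a pixel r from the principal point sees the ray r / f radians off the axis. A picture is of the moment at which its call begins: read the wrist's pose just before it. get_calibration takes no time and is no camera call; for the wrist camera it gives the pose at the moment of the call.
- bot.job_done(): hands the job in, once; it reports no verdict.
The state is a dict: "clock": time; "joint_pos": joint angles; "joint_vel": joint speeds; "tau": joint torques, N m; "eef_pos": TCP position; "tool_rot": TCP orientation; "ft_force": force on the tool from outside, world axes, zero at the start; "ft_torque": the same for the moment, N m; "grip_width": finger opening in m.
Only numpy, scipy, OpenCV 4.12 (cv2) and the standard library are available. Lean on these libraries where they do the work, as an engineer would, in place of code of your own. Each camera call takes 0.05 s, during which the arm holds its last target.

### The job

Lay out the seasonings on this grill table: stand the four containers (soy sauce bottle, pepper mill, steel shaker and lidded clay pot) on the four small black saucers in order of height, the tallest on the saucer next to the steel napkin dispenser and stepping down to the shortest next to the pile of share plates. Leave each one standing upright in the middle of its own saucer; set them down gently, without dropping them or knocking any of them over.

Things in the scene. Friction and masses are not known exactly. Their poses are not given: they have to be found in the camera images.
- soy_bottle: Soy sauce bottle, 140 mm high, the tallest: straight dark glass body 56 mm across up to 107 mm, then a shoulder and a steel pouring cap 43 mm across with a small spout on top; about 350 g. Origin: centre of its underside; z is its upright axis. Round; at the start it stands upright on the table, anywhere among the others.
- pepper_mill: Wooden pepper mill, 115 mm high, second tallest: straight round body 52 mm across up to 100 mm, domed head with a small steel button on top; about 250 g. Origin: centre of its underside; z is its upright axis. Round; at the start it stands upright on the table, anywhere among the others.
- steel_shaker: Stainless steel shaker, 90 mm high, third tallest: straight body 60 mm across up to 74 mm, tapered lid with holes on top; about 220 g. Origin: centre of its underside; z is its upright axis. Round; at the start it stands upright on the table, anywhere among the others.
- paste_pot: Small dark brown clay pot, 66 mm high, the shortest: body 58 mm across, straight from 4 to 42 mm, with a lid 55 mm across that is fixed on and a small round knob on top; about 240 g. Origin: centre of its underside; z is its upright axis. Round; at the start it stands upright on the table, anywhere among the others.
- saucer_a: First saucer: square black drip saucer 98 mm wide, fixed on a pale wooden board; flat floor 84 mm square, 4 mm above its origin; low flared rim, 9 mm above its origin. Origin: middle of its underside, 12 mm above the table; its y axis runs along the row, centres 105 mm apart. Straight row a, b, c, d, with a at the +y end.
- saucer_b: Second saucer: square black drip saucer 98 mm wide, fixed on a pale wooden board; flat floor 84 mm square, 4 mm above its origin; low flared rim, 9 mm above its origin. Origin: middle of its underside, 12 mm above the table; its y axis runs along the row, centres 105 mm apart.
- saucer_c: Third saucer: square black drip saucer 98 mm wide, fixed on a pale wooden board; flat floor 84 mm square, 4 mm above its origin; low flared rim, 9 mm above its origin. Origin: middle of its underside, 12 mm above the table; its y axis runs along the row, centres 105 mm apart.
- saucer_d: Last saucer: square black drip saucer 98 mm wide, fixed on a pale wooden board; flat floor 84 mm square, 4 mm above its origin; low flared rim, 9 mm above its origin. Origin: middle of its underside, 12 mm above the table; its y axis runs along the row, centres 105 mm apart. d is at the -y end of the row.
- napkins: Napkin dispenser, a fixed steel box 90 x 110 x 124 mm (x, y, z) with a white napkin in its front slot; origin: middle of its underside, 12 mm above the table. It stands at one end of the row, beside saucer a or beside saucer d (it varies), 133 mm between centres; at the other end stands a pile of square black share plates 54 mm high.
Mind the look-alikes: they are no part of the job. What is shaped like the soy_bottle but green, purple or yellow is not meant.

How it is judged:
By the outcome, as a careful person would: the job done as asked, in the order asked, and still so for the second after the job is handed in, with the robot touching nothing.
It also fails if it takes over 112 s, if anything falls off the work surface, if the arm or the gripper's body presses on something with over 40 N, if the wrist force passes 120 N, or if a joint passes its speed limit or range.

## Working session

There is one attempt and no reset: what is moved stays moved. The work goes in short steps, Python scripts to look and compute and a shell command to move; the robot and the scene stay as the last step left them, time stands still between calls to the robot, and variables do not carry over. Pictures are saved under pics/ and viewed, and the job is handed in when it is done.

```bash
mkdir -p pics; python3 - <<'E'
from workcell import bot
import cv2,numpy as np
o=bot.get_obs()
print({k:np.round(o[k],3).tolist() for k in ['clock','eef_pos','tool_rot','grip_width']})
for n in ['top','side']:
    im,d=bot.camera(n); cv2.imwrite(f'pics/{n}0.png',im); np.save(f'pics/{n}0.npy',d)
    c=bot.get_calibration(n); print(n,c)
E
```

```text
{'clock': 0.0, 'eef_pos': [0.117, 0.485, 0.23], 'tool_rot': [0.786, 0.619, -0.001, 0.001], 'grip_width': 0.085}
top {'vfov': 51.97948561692469, 'cx': 260.18914406764617, 'cy': 194.64063807274601, 'R': array([[ 1.44635554e-02, -9.99895209e-01, -6.13925809e-04],
       [-9.94407705e-01, -1.43199341e-02, -1.04633913e-01],
       [ 1.04614157e-01,  2.12387095e-03, -9.94510617e-01]]), 't': array([-0.01240765,  0.43042011,  1.00252705])}
side {'vfov': 49.870067603395825, 'cx': 255.55665128451915, 'cy': 182.9397843255378, 'R': array([[ 0.96610254, -0.25785378, -0.01254194],
       [-0.20224289, -0.72576191, -0.65754655],
       [ 0.1604484 ,  0.63779391, -0.75330952]]), 't': array([-0.42657681,  0.11175369,  1.23636972])}
```

View pics/top0.png

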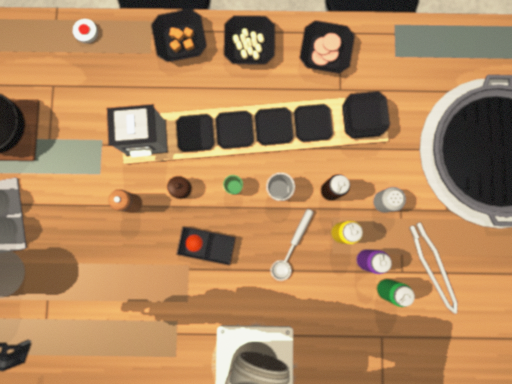

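View pics/side0.png

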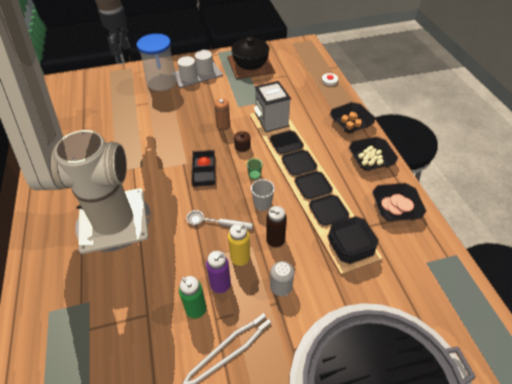

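```bash
cat > h.py <<'E'
import numpy as np,cv2
from workcell import bot
def cloud(n,d):
    c=bot.get_calibration(n); f=192/np.tan(np.radians(c['vfov']/2))
    v,u=np.mgrid[:384,:512]
    P=np.stack([(u-c['cx'])/f*d,(v-c['cy'])/f*d,d],-1)
    W=(P-c['t'])@c['R']; W[d<=0]=np.nan
    return W
def ray(n,uv,z):
    c=bot.get_calibration(n); f=192/np.tan(np.radians(c['vfov']/2))
    r=np.array([(uv[0]-c['cx'])/f,(uv[1]-c['cy'])/f,1])@c['R']; o=-c['t']@c['R']
    return o+r*(z-o[2])/r[2]
def proj(n,X):
    c=bot.get_calibration(n); f=192/np.tan(np.radians(c['vfov']/2))
    p=c['R']@np.array(X)+c['t']; return p[:2]/p[2]*f+[c['cx'],c['cy']]
E
python3 - <<'E'
from h import *
from scipy.optimize import least_squares
W={n:cloud(n,np.load(f'pics/{n}0.npy')) for n in('top','side')}
print('table z',[np.nanmedian(W[n][...,2]) for n in W])
im=cv2.imread('pics/top0.png')
H={'mill':(122,200,.115,.026),'pot':(180,187,.066,.029),'green':(233,185,.04,.02),'cup':(280,187,.07,.03),'soy':(335,187,.14,.028),'shaker':(390,200,.09,.03),'yellow':(350,232,.14,.028),'purple':(375,262,.14,.028),'green2':(400,293,.14,.028)}
for k,(u,v,h,r) in H.items():
    c0=ray('top',(u,v),h*.8)[:2]
    for n in W:
        P=W[n].reshape(-1,3); P=P[np.isfinite(P).all(1)]
        m=(np.hypot(*(P[:,:2]-c0).T)<.05)&(P[:,2]>.012)&(P[:,2]<.2); Q=P[m]
        if len(Q)<20: print(k,n,len(Q)); continue
        zt=np.percentile(Q[:,2],99)
        top=Q[Q[:,2]>zt-.012]
        # side-surface fit with known radius
        B=Q[(Q[:,2]>.015)&(Q[:,2]<h*.6)]
        s=least_squares(lambda c:np.hypot(*(B[:,:2]-c).T)-r,c0,loss='soft_l1',f_scale=.002)
        print(k,n,'ztop',zt.round(3),'topmean',top[:,:2].mean(0).round(3),'fit',s.x.round(4),'rms',np.sqrt((s.fun**2).mean()).round(4),len(B))
print(ray('top',(195,132),.016),ray('top',(313,122),.016))
# crops
s=cv2.resize(im[165:225,95:415],None,fx=2.5,fy=2.5,interpolation=cv2.INTER_CUBIC);
s2=cv2.resize(cv2.imread('pics/side0.png')[90:310,180:380],None,fx=2,fy=2,interpolation=cv2.INTER_CUBIC)
o=np.zeros((600,800,3),np.uint8);o[:150,:800]=s[:150];o[155:595,:400]=s2
t=cv2.resize(im[90:175,95:395],None,fx=1.33,fy=1.33,interpolation=cv2.INTER_CUBIC);o[160:160+t.shape[0],400:400+t.shape[1]]=t[:,:400]
cv2.imwrite('pics/crop.png',o)
E
```

```text
table z [np.float64(0.0010233326094290732), np.float64(0.0013262469966737781)]
mill top ztop 0.116 topmean [0.406 0.331] fit [0.4064 0.333 ] rms 0.0005 140
mill side ztop 0.115 topmean [0.405 0.326] fit [0.4071 0.3324] rms 0.002 167
pot top ztop 0.068 topmean [0.448 0.203] fit [0.4473 0.2042] rms 0.0004 43
pot side ztop 0.068 topmean [0.447 0.199] fit [0.4479 0.2041] rms 0.0016 87
green top ztop 0.06 topmean [0.456 0.066] fit [0.4523 0.0625] rms 0.001 17
green side ztop 0.059 topmean [0.454 0.063] fit [0.454  0.0614] rms 0.0019 38
cup top ztop 0.078 topmean [ 0.451 -0.058] fit [ 0.4446 -0.0551] rms 0.0018 87
cup side ztop 0.078 topmean [ 0.449 -0.056] fit [ 0.4474 -0.0579] rms 0.0018 183
soy top ztop 0.143 topmean [ 0.447 -0.193] fit [ 0.4479 -0.1932] rms 0.0003 106
soy side ztop 0.142 topmean [ 0.447 -0.197] fit [ 0.4483 -0.1933] rms 0.0009 278
shaker top ztop 0.092 topmean [ 0.42  -0.333] fit [ 0.4208 -0.3355] rms 0.0004 104
shaker side ztop 0.094 topmean [ 0.42 -0.34] fit [ 0.4212 -0.3355] rms 0.0007 166
yellow top ztop 0.142 topmean [ 0.336 -0.221] fit [ 0.3366 -0.2217] rms 0.0003 109
yellow side ztop 0.142 topmean [ 0.337 -0.225] fit [ 0.3371 -0.2216] rms 0.0009 278
purple top ztop 0.142 topmean [ 0.268 -0.286] fit [ 0.2672 -0.2872] rms 0.0004 151
purple side ztop 0.142 topmean [ 0.268 -0.29 ] fit [ 0.2676 -0.287 ] rms 0.0007 272
green2 top ztop 0.142 topmean [ 0.193 -0.337] fit [ 0.1927 -0.3383] rms 0.0005 204
green2 side ztop 0.142 topmean [ 0.193 -0.341] fit [ 0.1931 -0.3381] rms 0.0006 286
[0.59655545 0.16992587 0.016     ] [ 0.62837059 -0.14441605  0.016     ]
```

View pics/crop.png

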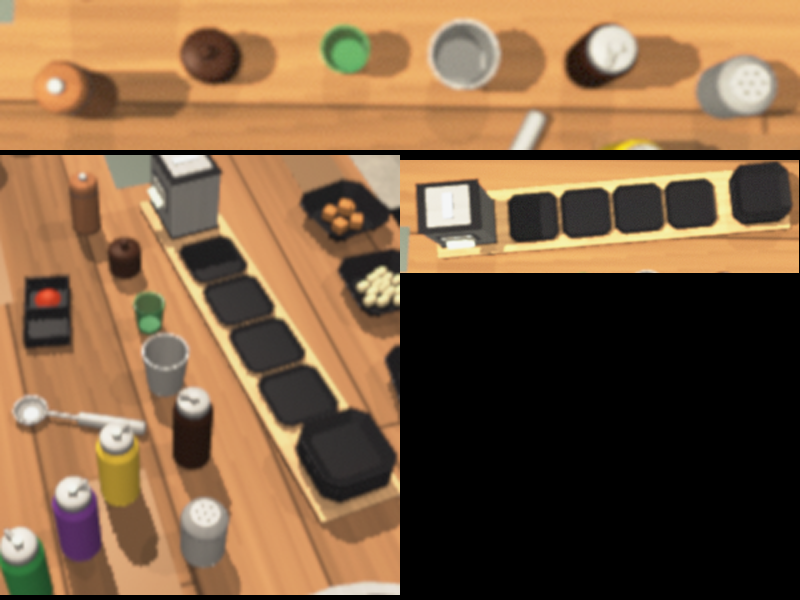

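```bash
python3 - <<'E'
from h import *
for n,box in (('top',(165,95,340,160)),('side',(250,110,365,240))):
    im=cv2.imread(f'pics/{n}0.png'); W=cloud(n,np.load(f'pics/{n}0.npy'))
    g=im.max(2); m=((g<75)&(W[...,2]<.03)).astype(np.uint8); k=np.zeros_like(m); k[box[1]:box[3],box[0]:box[2]]=1; m*=k
    m=cv2.erode(m,np.ones((3,3),np.uint8))
    N,L,S,C=cv2.connectedComponentsWithStats(m,connectivity=4)
    for i in range(1,N):
        if S[i,4]>100:
            cs,_=cv2.findContours((L==i).astype(np.uint8),0,1)
            # rectify contour to rim plane z=.021
            pts=np.array([ray(n,p[0],.021)[:2] for p in cs[0]],np.float32)
            (c,s,a)=cv2.minAreaRect(pts*1000)
            mo=cv2.moments((pts*1000).reshape(-1,1,2))
            print(n,S[i],'rect',np.round(c,1),np.round(s,1),round(a,1),'mom',round(mo['m10']/mo['m00'],1),round(mo['m01']/mo['m00'],1),'zmed',np.nanmedian(W[L==i][:,2]).round(4))
E
```

```text
top [296 106  35  34 990] rect [ 625.2 -142.6] [86.7 87.4] 5.9 mom 625.1 -143.0 zmed 0.0159
top [257 110  34  33 971] rect [614.8 -38.6] [86.7 87.8] 5.4 mom 614.8 -38.7 zmed 0.0161
top [217 113  35  34 985] rect [604.1  65.2] [87.1 87.4] 6.1 mom 603.9 64.8 zmed 0.0162
top [178 116  35  34 981] rect [593.2 169.5] [87.7 87.9] 5.8 mom 594.0 169.5 zmed 0.0163
side [272 133  29  19 387] rect [594.  164.1] [82.3 85.5] 6.0 mom 594.7 165.0 zmed 0.0176
side [284 151  31  23 462] rect [604.   62.8] [82.3 90.6] 6.2 mom 604.1 62.5 zmed 0.0176
side [297 173  33  24 520] rect [615.4 -41.1] [83.3 89.2] 4.9 mom 616.2 -43.0 zmed 0.0174
side [311 196  36  28 635] rect [ 625.9 -146.8] [84.3 87.4] 6.2 mom 625.8 -147.5 zmed 0.017
```

Candidates (top image): soy is the dark bottle at (335,187), with look-alikes yellow (350,232), purple (375,262) and green (400,293). The mill is at (122,200) and the pot at (180,187). The shaker, with a holed lid, is at (390,200); the open cups at (233,185) and (280,187) are not it. The crop confirms these choices. The dispenser (135,125) is beside saucer a (195,132), so the order is soy→a, mill→b, shaker→c, pot→d. I'll place the shortest first and point the jaws along world x.

```bash
python3 -m inch '[[0,0,0,0,0,0.0472,-1],[0,0,0,0,0,0.0472,-1],[0,0,0,0,0,0.0472,-1],[0,0,0,0,0,0.0472,-1],[0,0,0,0,0,0.0472,-1],[0,0,0,0,0,0.0472,-1],[0,0,0,0,0,0.0472,-1],[0,0,0,0,0,0.0472,-1]]'; python3 -m inch '[[0,0,0,0,0,0.0468,-1],[0,0,0,0,0,0,-1],[0,0,0,0,0,0,-1],[0,0,0,0,0,0,-1],[0,0,0,0,0,0,-1],[0,0,0,0,0,0,-1],[0,0,0,0,0,0,-1],[0,0,0,0,0,0,-1]]'
cat > st.py <<'E'
import sys
from h import *
from scipy.spatial.transform import Rotation as R
o=bot.get_obs(); p=o['eef_pos']; r=R.from_quat(o['tool_rot']).as_matrix()
print('clk',round(float(o['clock']),2),'p',np.round(p,4),'w',round(float(o['grip_width']),4),'F',np.round(o['ft_force'],1),'x',np.round(r[:,0],3),'z',np.round(r[:,2],3))
if len(sys.argv)>3:
    t=np.array([float(a) for a in sys.argv[1:4]]); print('units in tool axes',np.round(r.T@(t-p)/.025,2))
E
python3 st.py .4475 .204 .231
```

```text
clock: 0.9
eef_pos: [0.1172, 0.4857, 0.2308]
tool_rot: [0.997, 0.071, -0.0, 0.001]
ft_force: [0.9, 0.1, -0.5]
grip_width: 0.0853
clock: 1.7
eef_pos: [0.1173, 0.4861, 0.2313]
tool_rot: [1.0, 0.0, 0.0, -0.0]
ft_force: [-0.9, 0.5, 0.1]
grip_width: 0.0853
clk 1.7 p [0.1173 0.4861 0.2313] w 0.0853 F [-0.9  0.5  0.1] x [1.    0.001 0.   ] z [ 0.  0. -1.]
units in tool axes [1.320e+01 1.129e+01 1.000e-02]
```

```bash
python3 -m inch '[[0.82,0.7,0,0,0,0,-1],[0.82,0.7,0,0,0,0,-1],[0.82,0.7,0,0,0,0,-1],[0.82,0.7,0,0,0,0,-1],[0.82,0.7,0,0,0,0,-1],[0.82,0.7,0,0,0,0,-1],[0.82,0.7,0,0,0,0,-1],[0.82,0.7,0,0,0,0,-1]]' >/dev/null; python3 -m inch '[[0.82,0.7,0,0,0,0,-1],[0.82,0.7,0,0,0,0,-1],[0.82,0.7,0,0,0,0,-1],[0.82,0.7,0,0,0,0,-1],[0.82,0.7,0,0,0,0,-1],[0.82,0.7,0,0,0,0,-1],[0.88,0.8,0,0,0,0,-1],[0,0,0,0,0,0,-1]]'; python3 st.py .4475 .204 .010
python3 - <<'E'
from h import *
im,d=bot.camera('wrist'); cv2.imwrite('pics/w1.png',im); print(bot.get_calibration('wrist'))
E
```

```text
clock: 3.3
eef_pos: [0.4286, 0.2194, 0.2312]
tool_rot: [1.0, -0.002, 0.001, 0.0]
ft_force: [-0.6, 0.9, -0.8]
grip_width: 0.0855
clk 3.3 p [0.4286 0.2194 0.2312] w 0.0855 F [-0.6  0.9 -0.8] x [ 1.    -0.003  0.001] z [ 0.001 -0.001 -1.   ]
units in tool axes [0.75 0.61 8.85]
{'vfov': 65.70646984690485, 'cx': 257.2740097690958, 'cy': 196.14056019810292, 'R': array([[ 9.99995114e-01, -3.09157356e-03,  4.62117076e-04],
       [-3.09101181e-03, -9.55930755e-01,  2.93575947e-01],
       [-4.65859709e-04, -2.93575941e-01, -9.55935641e-01]]), 't': array([-0.42645991,  0.17349786,  0.44368795])}
```

View pics/w1.png

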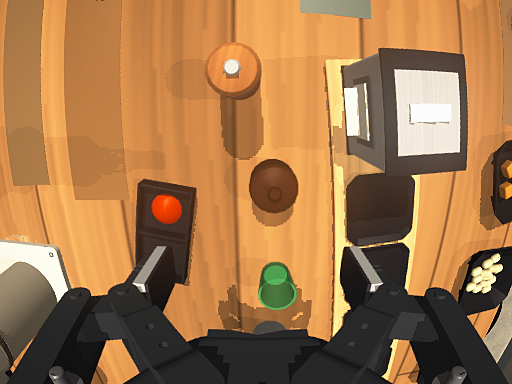

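The wrist view shows the pot at (273,187), the mill at (233,70) and the dispenser on the right. Descending partway.

```bash
python3 -m inch '[[0,0,0,0,0,0,-1],[0,0,0.8,0,0,0,-1],[0,0,0.8,0,0,0,-1],[0,0,0.8,0,0,0,-1],[0,0,0.8,0,0,0,-1],[0,0,0.8,0,0,0,-1],[0,0,0.8,0,0,0,-1],[0,0,0,0,0,0,-1]]'; python3 st.py .4475 .204 .010
```

```text
clock: 4.15
eef_pos: [0.4235, 0.2211, 0.1089]
tool_rot: [1.0, 0.001, -0.003, 0.001]
ft_force: [-0.3, -0.1, 0.9]
grip_width: 0.0857
clk 4.15 p [0.4235 0.2211 0.1089] w 0.0857 F [-0.3 -0.1  0.9] x [ 1.     0.003 -0.005] z [-0.005 -0.002 -1.   ]
units in tool axes [0.98 0.68 3.95]
```

```bash
python3 -m inch '[[0.35,0.25,0,0,0,0,-1],[0.35,0.25,0,0,0,0,-1],[0.28,0.18,0,0,0,0,-1],[0,0,0,0,0,0,-1],[0,0,0,0,0,0,-1],[0,0,0,0,0,0,-1],[0,0,0,0,0,0,-1],[0,0,0,0,0,0,-1]]'; python3 st.py .4475 .204 .010;  python3 - <<'E'
from h import *
from scipy.optimize import least_squares
im,d=bot.camera('wrist'); cv2.imwrite('pics/w2.png',im)
E
```

```text
clock: 4.95
eef_pos: [0.4508, 0.2044, 0.1113]
tool_rot: [1.0, 0.001, -0.0, -0.0]
ft_force: [0.1, -0.9, -0.1]
grip_width: 0.0851
clk 4.95 p [0.4508 0.2044 0.1113] w 0.0851 F [ 0.1 -0.9 -0.1] x [ 1.     0.001 -0.   ] z [-0.  0. -1.]
units in tool axes [-0.13  0.02  4.05]
```

View pics/w2.png

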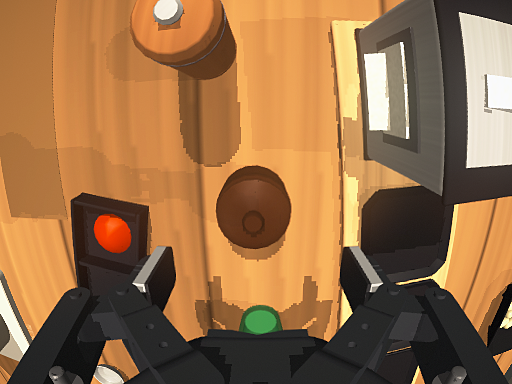

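The pot knob is at (254,222), centred between the fingertips (about 160 and 362). Descend and grip.

```bash
python3 -m inch '[[-0.13,0,0.7,0,0,0,-1],[0,0,0.7,0,0,0,-1],[0,0,0.7,0,0,0,-1],[0,0,0.7,0,0,0,-1],[0,0,0.6,0,0,0,-1],[0,0,0.4,0,0,0,-1],[0,0,0.2,0,0,0,-1],[0,0,0,0,0,0,-1]]'; python3 st.py .4475 .204 .010; python3 -m inch '[[0,0,0,0,0,0,-1],[0,0,0,0,0,0,0],[0,0,0,0,0,0,0.5],[0,0,0,0,0,0,1],[0,0,0,0,0,0,1],[0,0,0,0,0,0,1],[0,0,0,0,0,0,1],[0,0,0,0,0,0,1]]'; python3 -m inch '[[0,0,0,0,0,0,1],[0,0,0,0,0,0,1],[0,0,0,0,0,0,1],[0,0,0,0,0,0,1],[0,0,0,0,0,0,1],[0,0,0,0,0,0,1],[0,0,0,0,0,0,1],[0,0,0,0,0,0,1]]'; python3 st.py
```

```text
clock: 5.8
eef_pos: [0.4474, 0.2042, 0.0109]
tool_rot: [1.0, 0.0, -0.0, 0.0]
ft_force: [0.6, -0.3, 0.2]
grip_width: 0.0856
clk 5.8 p [0.4474 0.2042 0.0109] w 0.0856 F [ 0.6 -0.3  0.2] x [ 1.     0.001 -0.001] z [-0.001 -0.    -1.   ]
units in tool axes [0.   0.01 0.03]
clock: 6.6
eef_pos: [0.4483, 0.2046, 0.0124]
tool_rot: [1.0, 0.0, 0.001, -0.0]
ft_force: [-1.1, -0.3, 4.9]
grip_width: 0.0563
clock: 7.4
eef_pos: [0.4483, 0.2046, 0.0125]
tool_rot: [1.0, 0.0, 0.001, -0.0]
ft_force: [-1.5, -0.9, 5.2]
grip_width: 0.0563
clk 7.4 p [0.4483 0.2046 0.0125] w 0.0563 F [-1.5 -0.9  5.2] x [1.    0.001 0.002] z [ 0.002  0.001 -1.   ]
```

```bash
python3 -m inch '[[0,0,-0.1,0,0,0,1],[0,0,-0.3,0,0,0,1],[0,0,-0.6,0,0,0,1],[0,0,-0.7,0,0,0,1],[0,0,-0.7,0,0,0,1],[0,0,-0.7,0,0,0,1],[0,0,-0.5,0,0,0,1],[0,0,-0.3,0,0,0,1]]'; python3 st.py
for i in 1; do :; done
python3 -m inch '[[0.1,0.2,0,0,0,0,1],[0.2,0.4,0,0,0,0,1],[0.3,0.6,0,0,0,0,1],[0.3,0.6,0,0,0,0,1],[0.3,0.6,0,0,0,0,1],[0.3,0.6,0,0,0,0,1],[0.3,0.6,0,0,0,0,1],[0.3,0.6,0,0,0,0,1]]'; python3 st.py .625 -.143 .110
```

```text
clock: 8.2
eef_pos: [0.4481, 0.2044, 0.1101]
tool_rot: [1.0, 0.0, 0.001, -0.0]
ft_force: [0.7, 0.4, -2.5]
grip_width: 0.0563
clk 8.2 p [0.4481 0.2044 0.1101] w 0.0563 F [ 0.7  0.4 -2.5] x [1.    0.001 0.001] z [ 0.001  0.001 -1.   ]
clock: 9.0
eef_pos: [0.4999, 0.0975, 0.1075]
tool_rot: [1.0, -0.0, -0.001, 0.0]
ft_force: [0.4, -0.1, -1.9]
grip_width: 0.0563
clk 9.0 p [0.4999 0.0975 0.1075] w 0.0563 F [ 0.4 -0.1 -1.9] x [ 1.    -0.    -0.002] z [-0.002 -0.001 -1.   ]
units in tool axes [ 5.    9.62 -0.1 ]
```

```bash
python3 -m inch '[[0.3,0.6,0,0,0,0,1],[0.3,0.6,0,0,0,0,1],[0.3,0.6,0,0,0,0,1],[0.3,0.6,0,0,0,0,1],[0.3,0.6,0,0,0,0,1],[0.3,0.6,0,0,0,0,1],[0.3,0.6,0,0,0,0,1],[0.3,0.6,0,0,0,0,1]]'; python3 -m inch '[[0.3,0.6,0,0,0,0,1],[0.3,0.6,0,0,0,0,1],[0.3,0.6,0,0,0,0,1],[0.3,0.6,0,0,0,0,1],[0.3,0.6,0,0,0,0,1],[0.3,0.6,0,0,0,0,1],[0.2,0.4,0,0,0,0,1],[0.1,0.2,0,0,0,0,1]]'; python3 -m inch '[[0,0,0,0,0,0,1],[0,0,0,0,0,0,1],[0,0,0,0,0,0,1],[0,0,0,0,0,0,1],[0,0,0,0,0,0,1],[0,0,0,0,0,0,1],[0,0,0,0,0,0,1],[0,0,0,0,0,0,1]]'; python3 st.py .625 -.143 .110;  python3 - <<'E'
from h import *
c=bot.get_calibration('wrist')
im,d=bot.camera('wrist'); cv2.imwrite('pics/w3.png',im);np.savez('pics/w3.npz',d=d,**c)
E
```

```text
clock: 9.8
eef_pos: [0.561, -0.0219, 0.1087]
tool_rot: [1.0, 0.0, -0.0, -0.0]
ft_force: [-0.3, -0.5, -2.8]
grip_width: 0.0562
clock: 10.6
eef_pos: [0.6135, -0.1269, 0.1086]
tool_rot: [1.0, -0.0, 0.0, 0.0]
ft_force: [0.1, 0.2, -3.9]
grip_width: 0.0565
clock: 11.4
eef_pos: [0.613, -0.1255, 0.1089]
tool_rot: [1.0, 0.0, 0.0, 0.0]
ft_force: [-0.0, 0.9, -2.1]
grip_width: 0.0564
clk 11.4 p [ 0.613  -0.1255  0.1089] w 0.0564 F [-0.   0.9 -2.1] x [1.    0.001 0.   ] z [ 0. -0. -1.]
units in tool axes [ 0.48  0.7  -0.05]
```

View pics/w3.png

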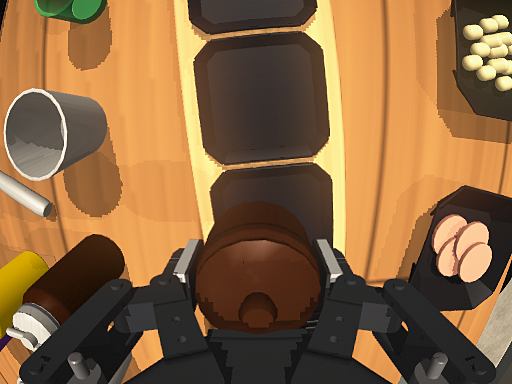

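The pot is held upright, with saucer d below it (about (270,200)) and saucer c at (262,98). I'll cross-check saucer c through the fisheye.

```bash
cat > fe.py <<'E'
from h import *
def fray(c,uv,z):
    f=192/np.tan(np.radians(float(c['vfov'])/2)); a=np.array([uv[0]-c['cx'],uv[1]-c['cy']],float); r=np.hypot(*a); th=r/f
    v=np.array([*(a/max(r,1e-9)*np.sin(th)),np.cos(th)])@c['R']; o=-c['t']@c['R']
    return o+v*(z-o[2])/v[2]
def saucer(name,seed,lim=None):
    c=np.load(f'pics/{name}.npz'); im=cv2.imread(f'pics/{name}.png')
    m=(im.max(2)<75).astype(np.uint8); m=cv2.morphologyEx(m,cv2.MORPH_OPEN,np.ones((5,5),np.uint8))
    N,L,S,C=cv2.connectedComponentsWithStats(m,connectivity=4); l=L[seed[1],seed[0]]
    cs,_=cv2.findContours((L==l).astype(np.uint8),0,1); ct=max(cs,key=cv2.contourArea)
    pts=np.array([fray(c,p[0],.021)[:2] for p in ct],np.float32)*1000
    print(S[l],'rect',cv2.minAreaRect(pts))
E
python3 -c "
from fe import *
saucer('w3',(262,98))"
```

```text
[ 207   32   99  129 8933] rect ((616.4573364257812, -42.51185989379883), (75.8262939453125, 99.8521957397461), 5.983797550201416)
```

```bash
sed -i 's/<75/<T/; s/lim=None/T=75/' fe.py; python3 -c "
from fe import *
for T in (85,95,110,125,140): print(T); saucer('w3',(262,98),T)
import cv2; im=cv2.imread('pics/w3.png'); print(im[98,185:345:4].max(1))"

```

```text
85
[  199    32   122   131 12298] rect ((616.1965942382812, -42.627655029296875), (89.27998352050781, 100.1789321899414), 5.7256317138671875)
95
[  194    31   136   133 15398] rect ((616.3697509765625, -42.62468338012695), (99.79750061035156, 100.21746063232422), 5.881354331970215)
110
[  194    31   136   134 15654] rect ((616.3737182617188, -42.5561408996582), (100.03876495361328, 100.38134765625), 5.616549968719482)
125
[  194    31   136   134 15707] rect ((616.3931274414062, -42.628360748291016), (100.16860961914062, 100.57250213623047), 5.721443176269531)
140
[  194    31   136   134 15732] rect ((616.3931274414062, -42.628360748291016), (100.16860961914062, 100.57250213623047), 5.721443176269531)
[253 253 253  66  92  89  85  87  84  80  77  72  69  66  62  61  60  57
  57  56  55  56  57  58  59  61  64  66  69  73  76  80  85  82  86  88
 255 253 253 210]
```

Side and wrist agree: c ≈ (0.616, -0.042), so d ≈ (0.6265, -0.146).

```bash
python3 -m inch '[[0.18,0.28,0,0,0,0,1],[0.18,0.28,0,0,0,0,1],[0.18,0.26,0,0,0,0,1],[0,0,0.4,0,0,0,1],[0,0,0.5,0,0,0,1],[0,0,0.5,0,0,0,1],[0,0,0.4,0,0,0,1],[0,0,0,0,0,0,1]]'; python3 st.py .6265 -.146 .0285
```

```text
clock: 12.25
eef_pos: [0.6244, -0.1454, 0.0608]
tool_rot: [1.0, 0.001, -0.003, -0.001]
ft_force: [0.5, -0.4, -3.2]
grip_width: 0.0564
clk 12.25 p [ 0.6244 -0.1454  0.0608] w 0.0564 F [ 0.5 -0.4 -3.2] x [ 1.     0.001 -0.005] z [-0.005  0.001 -1.   ]
units in tool axes [0.09 0.03 1.29]
```

```bash
python3 -m inch '[[0.08,0.02,0.3,0,0,0,1],[0,0,0.3,0,0,0,1],[0,0,0.2,0,0,0,1],[0,0,0.15,0,0,0,1],[0,0,0.1,0,0,0,1],[0,0,0.06,0,0,0,1],[0,0,0,0,0,0,1],[0,0,0,0,0,0,1]]'; python3 st.py .6265 -.146 .0285
```

```text
clock: 13.05
eef_pos: [0.6287, -0.1466, 0.0363]
tool_rot: [1.0, 0.0, 0.0, 0.0]
ft_force: [-0.3, 0.7, -3.7]
grip_width: 0.0563
clk 13.05 p [ 0.6287 -0.1466  0.0363] w 0.0563 F [-0.3  0.7 -3.7] x [1.    0.001 0.   ] z [ 0. -0. -1.]
units in tool axes [-0.09 -0.03  0.31]
```

```bash
python3 -m inch '[[-0.07,0,0.1,0,0,0,1],[0,0,0.06,0,0,0,1],[0,0,0.04,0,0,0,1],[0,0,0.03,0,0,0,1],[0,0,0.03,0,0,0,1],[0,0,0,0,0,0,1],[0,0,0,0,0,0,1],[0,0,0,0,0,0,1]]'; python3 st.py .6265 -.146 .0285
```

```text
clock: 13.85
eef_pos: [0.6268, -0.1466, 0.0296]
tool_rot: [1.0, 0.0, 0.0, 0.0]
ft_force: [-0.6, 0.6, -2.8]
grip_width: 0.0564
clk 13.85 p [ 0.6268 -0.1466  0.0296] w 0.0564 F [-0.6  0.6 -2.8] x [1.    0.001 0.   ] z [ 0. -0. -1.]
units in tool axes [-0.01 -0.03  0.04]
```

```bash
python3 -m inch '[[0,0,0.02,0,0,0,1],[0,0,0.02,0,0,0,1],[0,0,0.02,0,0,0,1],[0,0,0,0,0,0,1],[0,0,0,0,0,0,1],[0,0,0,0,0,0,1],[0,0,0,0,0,0,1],[0,0,0,0,0,0,1]]'; python3 st.py .6265 -.146 .0285
```

```text
clock: 14.65
eef_pos: [0.6268, -0.1466, 0.0286]
tool_rot: [1.0, 0.0, 0.0, 0.0]
ft_force: [-3.4, 0.5, 4.2]
grip_width: 0.0563
clk 14.65 p [ 0.6268 -0.1466  0.0286] w 0.0563 F [-3.4  0.5  4.2] x [1.    0.001 0.   ] z [ 0. -0. -1.]
units in tool axes [-0.01 -0.02  0.  ]
```

Contact made (the force turned from −3 to +4 N). Release and rise.

```bash
python3 -m inch '[[0,0,0,0,0,0,0],[0,0,0,0,0,0,-0.5],[0,0,0,0,0,0,-0.8],[0,0,0,0,0,0,-1],[0,0,0,0,0,0,-1],[0,0,0,0,0,0,-1],[0,0,-0.2,0,0,0,-1],[0,0,-0.5,0,0,0,-1]]'; python3 -m inch '[[0,0,-0.7,0,0,0,-1],[0,0,-0.7,0,0,0,-1],[0,0,-0.7,0,0,0,-1],[0,0,-0.7,0,0,0,-1],[0,0,-0.7,0,0,0,-1],[0,0,-0.7,0,0,0,-1],[0,0,-0.7,0,0,0,-1],[0,0,0,0,0,0,-1]]'; python3 st.py .421 -.3355 .19
```

```text
clock: 15.45
eef_pos: [0.6257, -0.1463, 0.0448]
tool_rot: [1.0, 0.0, -0.001, -0.0]
ft_force: [-0.3, 0.1, -0.0]
grip_width: 0.0853
clock: 16.25
eef_pos: [0.6288, -0.1471, 0.1726]
tool_rot: [1.0, 0.0, 0.004, 0.001]
ft_force: [0.0, -0.3, 0.5]
grip_width: 0.0852
clk 16.25 p [ 0.6288 -0.1471  0.1726] w 0.0852 F [ 0.  -0.3  0.5] x [1.    0.001 0.007] z [ 0.007 -0.002 -1.   ]
units in tool axes [-8.31  7.53 -0.74]
```

```bash
python3 -m inch '[[-0.3,0.25,-0.1,0,0,0,-1],[-0.52,0.48,-0.1,0,0,0,-1],[-0.55,0.5,-0.1,0,0,0,-1],[-0.55,0.5,-0.1,0,0,0,-1],[-0.55,0.5,-0.1,0,0,0,-1],[-0.55,0.5,-0.1,0,0,0,-1],[-0.55,0.5,0,0,0,0,-1],[-0.55,0.5,0,0,0,0,-1]]'; python3 -m inch '[[-0.55,0.5,0,0,0,0,-1],[-0.55,0.5,0,0,0,0,-1],[-0.55,0.5,0,0,0,0,-1],[-0.55,0.5,0,0,0,0,-1],[-0.55,0.5,0,0,0,0,-1],[-0.55,0.5,0,0,0,0,-1],[-0.5,0.4,0,0,0,0,-1],[-0.3,0.3,0,0,0,0,-1]]'; python3 -m inch '[[0,0,0,0,0,0,-1],[0,0,0,0,0,0,-1],[0,0,0,0,0,0,-1],[0,0,0,0,0,0,-1],[0,0,0,0,0,0,-1],[0,0,0,0,0,0,-1],[0,0,0,0,0,0,-1],[0,0,0,0,0,0,-1]]'; python3 st.py .421 -.3355 .031;python3 - <<'E'
from h import *
for n in ('wrist','top'):
    c=bot.get_calibration(n)
    im,d=bot.camera(n); cv2.imwrite(f'pics/{n}4.png',im);np.savez(f'pics/{n}4.npz',d=d,**c)
a=cv2.imread('pics/wrist4.png');b=cv2.imread('pics/top4.png')
cv2.imwrite('pics/c4.png',cv2.resize(np.hstack([a,b]),(800,300)))
E
```

```text
clock: 17.05
eef_pos: [0.5225, -0.2411, 0.1833]
tool_rot: [1.0, 0.0, 0.0, 0.0]
ft_force: [-0.5, -0.3, 0.1]
grip_width: 0.0854
clock: 17.85
eef_pos: [0.4199, -0.3334, 0.183]
tool_rot: [1.0, -0.0, -0.0, -0.0]
ft_force: [-0.5, 0.1, -0.1]
grip_width: 0.0855
clock: 18.65
eef_pos: [0.4214, -0.3324, 0.183]
tool_rot: [1.0, 0.0, -0.0, -0.0]
ft_force: [-1.0, -1.0, 0.3]
grip_width: 0.0856
clk 18.65 p [ 0.4214 -0.3324  0.183 ] w 0.0856 F [-1.  -1.   0.3] x [ 1.     0.001 -0.   ] z [-0.  0. -1.]
units in tool axes [-0.02  0.13  6.08]
```

View pics/c4.png

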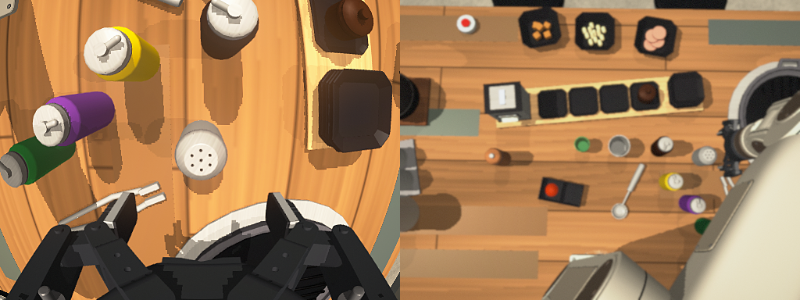

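The pot stands on d (top view about (648,92)). The shaker (wrist view about (202,150)) is centred under the jaws. Descend and grip.

```bash
python3 -m inch '[[0,0.13,0.4,0,0,0,-1],[0,0,0.8,0,0,0,-1],[0,0,0.9,0,0,0,-1],[0,0,0.9,0,0,0,-1],[0,0,0.9,0,0,0,-1],[0,0,0.9,0,0,0,-1],[0,0,0.8,0,0,0,-1],[0,0,0.4,0,0,0,-1]]'; python3 st.py .421 -.3355 .031;  python3 -m inch '[[0,0,0,0,0,0,-1],[0,0,0,0,0,0,-1],[0,0,0,0,0,0,0],[0,0,0,0,0,0,0.5],[0,0,0,0,0,0,1],[0,0,0,0,0,0,1],[0,0,0,0,0,0,1],[0,0,0,0,0,0,1]]'; python3 -m inch '[[0,0,0,0,0,0,1],[0,0,0,0,0,0,1],[0,0,0,0,0,0,1],[0,0,-0.05,0,0,0,1],[0,0,-0.2,0,0,0,1],[0,0,-0.4,0,0,0,1],[0,0,-0.4,0,0,0,1],[0,0,-0.4,0,0,0,1]]'; python3 st.py
```

```text
clock: 19.55
eef_pos: [0.4199, -0.3348, 0.0305]
tool_rot: [1.0, 0.0, -0.002, -0.001]
ft_force: [0.3, -0.4, -0.1]
grip_width: 0.0852
clk 19.55 p [ 0.4199 -0.3348  0.0305] w 0.0852 F [ 0.3 -0.4 -0.1] x [ 1.     0.001 -0.003] z [-0.003  0.002 -1.   ]
units in tool axes [ 0.04  0.03 -0.02]
clock: 20.35
eef_pos: [0.4224, -0.3366, 0.0347]
tool_rot: [1.0, 0.0, 0.001, 0.001]
ft_force: [-0.2, 1.0, 6.0]
grip_width: 0.0585
clock: 21.15
eef_pos: [0.4215, -0.3358, 0.0703]
tool_rot: [1.0, 0.0, 0.0, 0.0]
ft_force: [0.2, 0.8, -2.1]
grip_width: 0.0591
clk 21.15 p [ 0.4215 -0.3358  0.0703] w 0.0591 F [ 0.2  0.8 -2.1] x [1.    0.001 0.   ] z [ 0. -0. -1.]
```

```bash
python3 -m inch '[[0,0,-0.5,0,0,0,1],[0,0,-0.5,0,0,0,1],[0,0,-0.5,0,0,0,1],[0,0,-0.5,0,0,0,1],[0,0,-0.5,0,0,0,1],[0,0,-0.5,0,0,0,1],[0.2,-0.1,-0.5,0,0,0,1],[0.4,-0.2,-0.1,0,0,0,1]]'; python3 -m inch '[[0.6,-0.4,0,0,0,0,1],[0.6,-0.4,0,0,0,0,1],[0.6,-0.4,0,0,0,0,1],[0.6,-0.4,0,0,0,0,1],[0.6,-0.4,0,0,0,0,1],[0.6,-0.4,0,0,0,0,1],[0.6,-0.4,0,0,0,0,1],[0.6,-0.4,0,0,0,0,1]]'; python3 st.py .616 -.0415 .16
```

```text
clock: 21.95
eef_pos: [0.4371, -0.3291, 0.1615]
tool_rot: [1.0, -0.0, 0.001, 0.001]
ft_force: [1.4, 0.2, -1.5]
grip_width: 0.059
clock: 22.75
eef_pos: [0.5576, -0.2472, 0.1592]
tool_rot: [1.0, 0.0, -0.0, -0.0]
ft_force: [0.2, -0.3, -2.3]
grip_width: 0.0587
clk 22.75 p [ 0.5576 -0.2472  0.1592] w 0.0587 F [ 0.2 -0.3 -2.3] x [ 1.     0.001 -0.   ] z [-0.  0. -1.]
units in tool axes [ 2.34 -8.23 -0.03]
```

```bash
python3 -m inch '[[0.15,-0.55,0,0,0,0,1],[0.15,-0.55,0,0,0,0,1],[0.15,-0.55,0,0,0,0,1],[0.15,-0.55,0,0,0,0,1],[0.15,-0.55,0,0,0,0,1],[0.15,-0.55,0,0,0,0,1],[0.15,-0.55,0,0,0,0,1],[0.15,-0.55,0,0,0,0,1]]'; python3 -m inch '[[0.15,-0.55,0,0,0,0,1],[0.15,-0.55,0,0,0,0,1],[0.15,-0.55,0,0,0,0,1],[0.15,-0.55,0,0,0,0,1],[0.15,-0.5,0,0,0,0,1],[0.15,-0.4,0,0,0,0,1],[0.1,-0.2,0,0,0,0,1],[0.1,0,0,0,0,0,1]]'; python3 -m inch '[[0,0,0,0,0,0,1],[0,0,0,0,0,0,1],[0,0,0,0,0,0,1],[0,0,0,0,0,0,1],[0,0,0,0,0,0,1],[0,0,0,0,0,0,1],[0,0,0,0,0,0,1],[0,0,0,0,0,0,1]]'; python3 st.py .616 -.0415 .0505;python3 - <<'E'
from h import *
for n in ('wrist',):
    c=bot.get_calibration(n)
    im,d=bot.camera(n); cv2.imwrite(f'pics/w5.png',im);np.savez(f'pics/w5.npz',d=d,**c)
E
```

```text
clock: 23.55
eef_pos: [0.5865, -0.137, 0.1594]
tool_rot: [1.0, 0.0, 0.0, 0.0]
ft_force: [-0.5, 0.1, -1.5]
grip_width: 0.0587
clock: 24.35
eef_pos: [0.6139, -0.0549, 0.1593]
tool_rot: [1.0, 0.001, -0.0, 0.0]
ft_force: [-0.3, 0.2, -1.4]
grip_width: 0.059
clock: 25.15
eef_pos: [0.6137, -0.0556, 0.1593]
tool_rot: [1.0, 0.0, 0.0, -0.0]
ft_force: [1.1, 0.8, -2.3]
grip_width: 0.0587
clk 25.15 p [ 0.6137 -0.0556  0.1593] w 0.0587 F [ 1.1  0.8 -2.3] x [1.    0.001 0.   ] z [ 0.  0. -1.]
units in tool axes [ 0.09 -0.56  4.35]
```

View pics/w5.png

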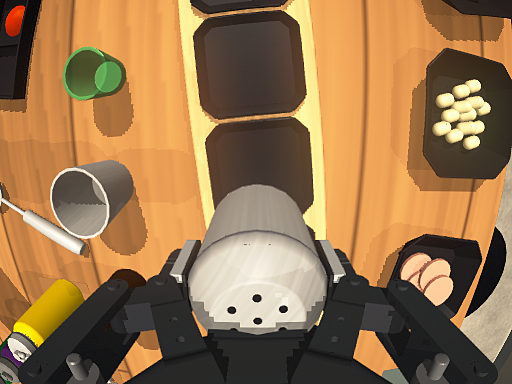

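The shaker is held upright over saucer c (about (260,165)); saucer b is at (250,63). Cross-check b, then align and lower.

```bash
python3 -c "
from fe import *
saucer('w5',(250,63),110)"; python3 -m inch '[[0.05,-0.28,0,0,0,0,1],[0.05,-0.28,0,0,0,0,1],[0,0,0.5,0,0,0,1],[0,0,0.7,0,0,0,1],[0,0,0.8,0,0,0,1],[0,0,0.8,0,0,0,1],[0,0,0.6,0,0,0,1],[0,0,0.4,0,0,0,1]]'; python3 -m inch '[[0,0,0.1,0,0,0,1],[0,0,0,0,0,0,1],[0,0,0,0,0,0,1],[0,0,0,0,0,0,1],[0,0,0,0,0,0,1],[0,0,0,0,0,0,1],[0,0,0,0,0,0,1],[0,0,0,0,0,0,1]]'; python3 st.py .616 -.0415 .0505
```

```text
[  194    11   112   108 10484] rect ((605.93701171875, 61.749412536621094), (100.00874328613281, 100.43002319335938), 5.412422180175781)
clock: 26.0
eef_pos: [0.6148, -0.0413, 0.0618]
tool_rot: [1.0, 0.001, -0.002, -0.0]
ft_force: [0.6, 0.2, -1.4]
grip_width: 0.0587
clock: 26.8
eef_pos: [0.6162, -0.0416, 0.0619]
tool_rot: [1.0, 0.0, 0.0, -0.0]
ft_force: [-0.1, 0.3, -2.5]
grip_width: 0.0589
clk 26.8 p [ 0.6162 -0.0416  0.0619] w 0.0589 F [-0.1  0.3 -2.5] x [1.    0.001 0.   ] z [ 0.  0. -1.]
units in tool axes [-0.01 -0.    0.46]
```

```bash
python3 -m inch '[[0,0,0.12,0,0,0,1],[0,0,0.1,0,0,0,1],[0,0,0.08,0,0,0,1],[0,0,0.05,0,0,0,1],[0,0,0.03,0,0,0,1],[0,0,0,0,0,0,1],[0,0,0,0,0,0,1],[0,0,0,0,0,0,1]]'; python3 st.py .616 -.0415 .0505
```

```text
clock: 27.6
eef_pos: [0.6163, -0.0416, 0.0525]
tool_rot: [1.0, 0.0, 0.0, 0.0]
ft_force: [-1.1, 0.6, -0.6]
grip_width: 0.0588
clk 27.6 p [ 0.6163 -0.0416  0.0525] w 0.0588 F [-1.1  0.6 -0.6] x [1.    0.001 0.   ] z [ 0. -0. -1.]
units in tool axes [-0.01 -0.    0.08]
```

```bash
python3 -m inch '[[0,0,0.02,0,0,0,1],[0,0,0.02,0,0,0,1],[0,0,0.02,0,0,0,1],[0,0,0,0,0,0,1],[0,0,0,0,0,0,1],[0,0,0,0,0,0,1],[0,0,0,0,0,0,1],[0,0,0,0,0,0,1]]'; python3 st.py .616 -.0415 .0505
```

```text
clock: 28.4
eef_pos: [0.6162, -0.0416, 0.0508]
tool_rot: [1.0, 0.0, 0.0, -0.0]
ft_force: [0.1, -0.2, -1.1]
grip_width: 0.0588
clk 28.4 p [ 0.6162 -0.0416  0.0508] w 0.0588 F [ 0.1 -0.2 -1.1] x [1.    0.001 0.   ] z [ 0.  0. -1.]
units in tool axes [-0.01 -0.    0.01]
```

```bash
python3 -m inch '[[0,0,0.03,0,0,0,1],[0,0,0.02,0,0,0,1],[0,0,0,0,0,0,1],[0,0,0,0,0,0,1],[0,0,0,0,0,0,1],[0,0,0,0,0,0,1],[0,0,0,0,0,0,1],[0,0,0,0,0,0,1]]'; python3 st.py .616 -.0415 .0505
```

```text
clock: 29.2
eef_pos: [0.6162, -0.0415, 0.0507]
tool_rot: [1.0, 0.0, 0.0, -0.0]
ft_force: [-3.1, 1.0, 5.1]
grip_width: 0.0588
clk 29.2 p [ 0.6162 -0.0415  0.0507] w 0.0588 F [-3.1  1.   5.1] x [1.    0.001 0.001] z [ 0.001  0.    -1.   ]
units in tool axes [-0.01 -0.    0.01]
```

```bash
python3 -m inch '[[0,0,0,0,0,0,0],[0,0,0,0,0,0,-0.5],[0,0,0,0,0,0,-0.8],[0,0,0,0,0,0,-1],[0,0,0,0,0,0,-1],[0,0,0,0,0,0,-1],[0,0,-0.2,0,0,0,-1],[0,0,-0.5,0,0,0,-1]]'; python3 -m inch '[[0,0,-0.7,0,0,0,-1],[0,0,-0.7,0,0,0,-1],[0,0,-0.7,0,0,0,-1],[0,0,-0.7,0,0,0,-1],[0,0,-0.7,0,0,0,-1],[0,0,-0.7,0,0,0,-1],[0,0,-0.7,0,0,0,-1],[0,0,-0.4,0,0,0,-1]]';  python3 -m inch '[[-0.2,-0.3,0,0,0,0,-1],[-0.35,-0.65,0,0,0,0,-1],[-0.35,-0.65,0,0,0,0,-1],[-0.35,-0.65,0,0,0,0,-1],[-0.35,-0.65,0,0,0,0,-1],[-0.35,-0.65,0,0,0,0,-1],[-0.35,-0.65,0,0,0,0,-1],[-0.35,-0.65,0,0,0,0,-1]]'; python3 st.py .4068 .3328 .2
```

```text
clock: 30.0
eef_pos: [0.6151, -0.0416, 0.0664]
tool_rot: [1.0, 0.0, -0.001, -0.0]
ft_force: [-0.6, -0.2, -0.3]
grip_width: 0.0857
clock: 30.8
eef_pos: [0.6171, -0.0417, 0.2026]
tool_rot: [1.0, 0.0, 0.002, 0.0]
ft_force: [0.2, 1.2, 0.7]
grip_width: 0.0854
clock: 31.6
eef_pos: [0.5489, 0.0812, 0.1995]
tool_rot: [1.0, 0.001, 0.0, -0.0]
ft_force: [1.3, -0.1, -0.3]
grip_width: 0.0854
clk 31.6 p [0.5489 0.0812 0.1995] w 0.0854 F [ 1.3 -0.1 -0.3] x [1.    0.001 0.   ] z [ 0.  0. -1.]
units in tool axes [ -5.67 -10.07  -0.02]
```

```bash
python3 -m inch '[[-0.36,-0.64,0,0,0,0,-1],[-0.36,-0.64,0,0,0,0,-1],[-0.36,-0.64,0,0,0,0,-1],[-0.36,-0.64,0,0,0,0,-1],[-0.36,-0.64,0,0,0,0,-1],[-0.36,-0.64,0,0,0,0,-1],[-0.36,-0.64,0,0,0,0,-1],[-0.36,-0.64,0,0,0,0,-1]]'; python3 -m inch '[[-0.36,-0.64,0,0,0,0,-1],[-0.36,-0.64,0,0,0,0,-1],[-0.36,-0.64,0,0,0,0,-1],[-0.36,-0.64,0,0,0,0,-1],[-0.36,-0.64,0,0,0,0,-1],[-0.36,-0.64,0,0,0,0,-1],[-0.36,-0.64,0,0,0,0,-1],[-0.2,-0.4,0,0,0,0,-1]]'; python3 -m inch '[[0,0,0,0,0,0,-1],[0,0,0,0,0,0,-1],[0,0,0,0,0,0,-1],[0,0,0,0,0,0,-1],[0,0,0,0,0,0,-1],[0,0,0,0,0,0,-1],[0,0,0,0,0,0,-1],[0,0,0,0,0,0,-1]]'; python3 st.py .4068 .3328 .2
python3 - <<'E'
from h import *
for n in ('wrist','side'):
    c=bot.get_calibration(n)
    im,d=bot.camera(n); cv2.imwrite(f'pics/{n}6.png',im);np.savez(f'pics/{n}6.npz',d=d,**c)
a=cv2.imread('pics/wrist6.png');b=cv2.imread('pics/side6.png')
cv2.imwrite('pics/c6.png',cv2.resize(np.hstack([a,b]),(800,300)))
W=cloud('side',np.load('pics/side6.npz')['d']); P=W.reshape(-1,3); P=P[np.isfinite(P).all(1)]
from scipy.optimize import least_squares
for c0,z0,z1,r in (((.627,-.146),.025,.055,.029),((.616,-.0415),.03,.085,.03)):
    B=P[(np.hypot(*(P[:,:2]-c0).T)<.042)&(P[:,2]>z0)&(P[:,2]<z1)]
    s=least_squares(lambda c:np.hypot(*(B[:,:2]-c).T)-r,c0,loss='soft_l1',f_scale=.002); print(s.x.round(4),len(B),B.shape)
E
```

```text
clock: 32.4
eef_pos: [0.4766, 0.2089, 0.1996]
tool_rot: [1.0, 0.001, 0.0, -0.0]
ft_force: [0.8, 0.2, 0.4]
grip_width: 0.0855
clock: 33.2
eef_pos: [0.4082, 0.3309, 0.1996]
tool_rot: [1.0, 0.001, -0.0, -0.0]
ft_force: [0.2, -0.9, 0.3]
grip_width: 0.0852
clock: 34.0
eef_pos: [0.4097, 0.3294, 0.1995]
tool_rot: [1.0, 0.0, -0.0, 0.0]
ft_force: [-0.0, 0.6, 0.1]
grip_width: 0.0854
clk 34.0 p [0.4097 0.3294 0.1995] w 0.0854 F [-0.   0.6  0.1] x [ 1.  0. -0.] z [-0. -0. -1.]
units in tool axes [-0.12 -0.14 -0.02]
[ 0.6273 -0.1474] 125 (125, 3)
[ 0.6163 -0.0406] 233 (233, 3)
```

View pics/c6.png

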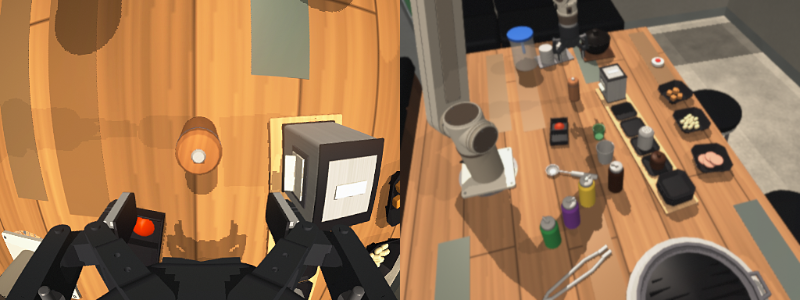

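Pot and shaker stand on their saucers within about 2 mm of target. The mill (wrist view about (198,152)) lies between the jaws; correct the alignment and descend to z = 0.054.

```bash
python3 -m inch '[[-0.12,-0.14,0.3,0,0,0,-1],[0,0,0.7,0,0,0,-1],[0,0,0.8,0,0,0,-1],[0,0,0.8,0,0,0,-1],[0,0,0.8,0,0,0,-1],[0,0,0.8,0,0,0,-1],[0,0,0.8,0,0,0,-1],[0,0,0.6,0,0,0,-1]]'; python3 -m inch '[[0,0,0.22,0,0,0,-1],[0,0,0,0,0,0,-1],[0,0,0,0,0,0,-1],[0,0,0,0,0,0,-1],[0,0,0,0,0,0,-1],[0,0,0,0,0,0,-1],[0,0,0,0,0,0,-1],[0,0,0,0,0,0,-1]]'; python3 st.py .4068 .3328 .053
```

```text
clock: 34.9
eef_pos: [0.4056, 0.3327, 0.0577]
tool_rot: [1.0, 0.001, -0.001, 0.001]
ft_force: [-0.3, -0.6, -0.1]
grip_width: 0.0851
clock: 35.7
eef_pos: [0.4067, 0.333, 0.0542]
tool_rot: [1.0, 0.0, 0.0, -0.0]
ft_force: [0.3, -0.5, 0.6]
grip_width: 0.0856
clk 35.7 p [0.4067 0.333  0.0542] w 0.0856 F [ 0.3 -0.5  0.6] x [1.    0.001 0.   ] z [ 0.  0. -1.]
units in tool axes [0.   0.01 0.05]
```

```bash
python3 -m inch '[[0,0,0,0,0,0,0],[0,0,0,0,0,0,0.3],[0,0,0,0,0,0,0.6],[0,0,0,0,0,0,1],[0,0,0,0,0,0,1],[0,0,0,0,0,0,1],[0,0,0,0,0,0,1],[0,0,0,0,0,0,1]]';python3 -m inch '[[0,0,0,0,0,0,1],[0,0,0,0,0,0,1],[0,0,-0.05,0,0,0,1],[0,0,-0.2,0,0,0,1],[0,0,-0.4,0,0,0,1],[0,0,-0.6,0,0,0,1],[0,0,-0.6,0,0,0,1],[0,0,-0.6,0,0,0,1]]'; python3 -m inch '[[0,0,-0.6,0,0,0,1],[0,0,-0.5,0,0,0,1],[0,0,-0.4,0,0,0,1],[0,0,-0.2,0,0,0,1],[0,0,0,0,0,0,1],[0,0,0,0,0,0,1],[0,0,0,0,0,0,1],[0,0,0,0,0,0,1]]'; python3 st.py .44 .0625 .155
```

```text
clock: 36.5
eef_pos: [0.407, 0.3333, 0.0544]
tool_rot: [1.0, 0.0, 0.0, -0.0]
ft_force: [0.9, 0.3, 3.4]
grip_width: 0.0511
clock: 37.3
eef_pos: [0.4063, 0.3327, 0.116]
tool_rot: [1.0, 0.0, -0.0, 0.0]
ft_force: [-0.2, 0.8, -1.8]
grip_width: 0.0507
clock: 38.1
eef_pos: [0.4063, 0.3327, 0.1571]
tool_rot: [1.0, 0.0, -0.001, 0.0]
ft_force: [0.3, 0.2, -3.3]
grip_width: 0.0505
clk 38.1 p [0.4063 0.3327 0.1571] w 0.0505 F [ 0.3  0.2 -3.3] x [ 1.     0.001 -0.001] z [-0.001 -0.001 -1.   ]
units in tool axes [ 1.34 10.81  0.09]
```

```bash
python3 -m inch '[[0.1,0.3,0,0,0,0,1],[0.1,0.6,0,0,0,0,1],[0.2,0.7,0,0,0,0,1],[0.2,0.7,0,0,0,0,1],[0.2,0.7,0,0,0,0,1],[0.2,0.7,0,0,0,0,1],[0.2,0.7,0,0,0,0,1],[0.2,0.7,0,0,0,0,1]]';python3 -m inch '[[0.2,0.7,0,0,0,0,1],[0.2,0.7,0,0,0,0,1],[0.4,0.5,0,0,0,0,1],[0.4,0.5,0,0,0,0,1],[0.5,0.4,0,0,0,0,1],[0.6,0.4,0,0,0,0,1],[0.6,0.4,0,0,0,0,1],[0.6,0.4,0,0,0,0,1]]'; python3 st.py .6055 .0625 .155
```

```text
clock: 38.9
eef_pos: [0.4417, 0.2035, 0.1578]
tool_rot: [1.0, -0.0, -0.0, 0.0]
ft_force: [-0.9, 0.1, -2.9]
grip_width: 0.0504
clock: 39.7
eef_pos: [0.53, 0.1043, 0.1578]
tool_rot: [1.0, 0.0, -0.0, 0.0]
ft_force: [0.3, -0.8, -2.8]
grip_width: 0.0507
clk 39.7 p [0.53   0.1043 0.1578] w 0.0507 F [ 0.3 -0.8 -2.8] x [ 1.  0. -0.] z [-0. -0. -1.]
units in tool axes [3.02 1.67 0.11]
```

```bash
python3 -m inch '[[0.5,0.3,0,0,0,0,1],[0.5,0.3,0,0,0,0,1],[0.5,0.3,0,0,0,0,1],[0.5,0.3,0,0,0,0,1],[0.4,0.2,0,0,0,0,1],[0.2,0.1,0,0,0,0,1],[0,0,0,0,0,0,1],[0,0,0,0,0,0,1]]'; python3 -m inch '[[0,0,0,0,0,0,1],[0,0,0,0,0,0,1],[0,0,0,0,0,0,1],[0,0,0,0,0,0,1],[0,0,0,0,0,0,1],[0,0,0,0,0,0,1],[0,0,0,0,0,0,1],[0,0,0,0,0,0,1]]'; python3 st.py .6055 .0625 .0703;python3 - <<'E'
from h import *
for n in ('wrist',):
    c=bot.get_calibration(n)
    im,d=bot.camera(n); cv2.imwrite(f'pics/w7.png',im);np.savez(f'pics/w7.npz',d=d,**c)
E
```

```text
clock: 40.5
eef_pos: [0.5939, 0.0682, 0.1576]
tool_rot: [1.0, 0.0, -0.0, -0.0]
ft_force: [-0.7, 0.4, -2.2]
grip_width: 0.0508
clock: 41.3
eef_pos: [0.5943, 0.0681, 0.1578]
tool_rot: [1.0, 0.0, -0.0, -0.0]
ft_force: [0.2, -1.0, -2.6]
grip_width: 0.0509
clk 41.3 p [0.5943 0.0681 0.1578] w 0.0509 F [ 0.2 -1.  -2.6] x [ 1.     0.001 -0.   ] z [-0.  0. -1.]
units in tool axes [0.45 0.23 3.5 ]
```

View pics/w7.png

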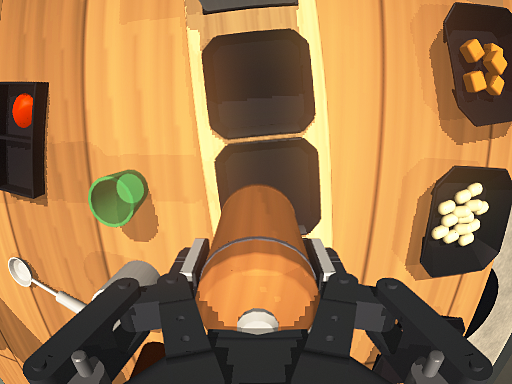

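The mill is held upright over saucer b (about (267,185)); saucer a is at (258,82).

```bash
python3 -c "
from fe import *
saucer('w7',(258,82),110)"; python3 -m inch '[[0.22,0.12,0,0,0,0,1],[0.22,0.12,0,0,0,0,1],[0,0,0,0,0,0,1],[0,0,0.5,0,0,0,1],[0,0,0.6,0,0,0,1],[0,0,0.7,0,0,0,1],[0,0,0.7,0,0,0,1],[0,0,0.4,0,0,0,1]]'; python3 -m inch '[[0,0,0.15,0,0,0,1],[0,0,0,0,0,0,1],[0,0,0,0,0,0,1],[0,0,0,0,0,0,1],[0,0,0,0,0,0,1],[0,0,0,0,0,0,1],[0,0,0,0,0,0,1],[0,0,0,0,0,0,1]]'; python3 st.py .6055 .0625 .0703
```

```text
[  202    29   113   110 10515] rect ((595.214599609375, 166.25360107421875), (99.85242462158203, 100.12150573730469), 5.731350898742676)
clock: 42.15
eef_pos: [0.6037, 0.062, 0.0826]
tool_rot: [1.0, 0.0, -0.002, 0.0]
ft_force: [-0.5, 0.2, -3.3]
grip_width: 0.0506
clock: 42.95
eef_pos: [0.6054, 0.0621, 0.0817]
tool_rot: [1.0, 0.0, 0.0, 0.0]
ft_force: [0.4, 0.8, -2.3]
grip_width: 0.051
clk 42.95 p [0.6054 0.0621 0.0817] w 0.051 F [ 0.4  0.8 -2.3] x [1.    0.001 0.   ] z [ 0. -0. -1.]
units in tool axes [ 0.   -0.01  0.46]
```

```bash
python3 -m inch '[[0,0,0.14,0,0,0,1],[0,0,0.1,0,0,0,1],[0,0,0.08,0,0,0,1],[0,0,0.06,0,0,0,1],[0,0,0.03,0,0,0,1],[0,0,0,0,0,0,1],[0,0,0,0,0,0,1],[0,0,0,0,0,0,1]]'; python3 st.py .6055 .0625 .0703;  python3 -m inch '[[0,0,0.02,0,0,0,1],[0,0,0.02,0,0,0,1],[0,0,0.02,0,0,0,1],[0,0,0,0,0,0,1],[0,0,0,0,0,0,1],[0,0,0,0,0,0,1],[0,0,0,0,0,0,1],[0,0,0,0,0,0,1]]'; python3 st.py
```

```text
clock: 43.75
eef_pos: [0.6055, 0.0622, 0.0715]
tool_rot: [1.0, 0.0, 0.0, -0.0]
ft_force: [0.3, -0.1, -2.9]
grip_width: 0.0508
clk 43.75 p [0.6055 0.0622 0.0715] w 0.0508 F [ 0.3 -0.1 -2.9] x [1.    0.001 0.   ] z [ 0.  0. -1.]
units in tool axes [ 0.   -0.01  0.05]
clock: 44.55
eef_pos: [0.6055, 0.0621, 0.0704]
tool_rot: [1.0, 0.0, 0.0, -0.0]
ft_force: [-2.3, 0.2, 5.8]
grip_width: 0.0512
clk 44.55 p [0.6055 0.0621 0.0704] w 0.0512 F [-2.3  0.2  5.8] x [1.    0.001 0.001] z [ 0.001  0.    -1.   ]
```

```bash
python3 -m inch '[[0,0,0,0,0,0,0],[0,0,0,0,0,0,-0.5],[0,0,0,0,0,0,-0.8],[0,0,0,0,0,0,-1],[0,0,0,0,0,0,-1],[0,0,0,0,0,0,-1],[0,0,-0.2,0,0,0,-1],[0,0,-0.5,0,0,0,-1]]'; python3 -m inch '[[0,0,-0.7,0,0,0,-1],[0,0,-0.7,0,0,0,-1],[0,0,-0.7,0,0,0,-1],[0,0,-0.7,0,0,0,-1],[0,0,-0.7,0,0,0,-1],[0,0,-0.7,0,0,0,-1],[0,0,-0.4,0,0,0,-1],[0,0,0,0,0,0,-1]]';  python3 -m inch '[[-0.2,0.3,0,0,0,0,-1],[-0.4,0.64,0,0,0,0,-1],[-0.4,0.64,0,0,0,0,-1],[-0.4,0.64,0,0,0,0,-1],[-0.4,0.64,0,0,0,0,-1],[-0.4,0.64,0,0,0,0,-1],[-0.4,0.64,0,0,0,0,-1],[-0.4,0.64,0,0,0,0,-1]]'; python3 -m inch '[[-0.4,0.64,0,0,0,0,-1],[-0.4,0.64,0,0,0,0,-1],[-0.4,0.64,0,0,0,0,-1],[-0.4,0.64,0,0,0,0,-1],[-0.4,0.64,0,0,0,0,-1],[-0.4,0.64,0,0,0,0,-1],[-0.4,0.64,0,0,0,0,-1],[-0.3,0.5,0,0,0,0,-1]]'; python3 -m inch '[[0,0,0,0,0,0,-1],[0,0,0,0,0,0,-1],[0,0,0,0,0,0,-1],[0,0,0,0,0,0,-1],[0,0,0,0,0,0,-1],[0,0,0,0,0,0,-1],[0,0,0,0,0,0,-1],[0,0,0,0,0,0,-1]]';python3 st.py .448 -.1933 .2
python3 - <<'E'
from h import *
for n in ('wrist','side'):
    c=bot.get_calibration(n)
    im,d=bot.camera(n); cv2.imwrite(f'pics/{n}8.png',im);np.savez(f'pics/{n}8.npz',d=d,**c)
a=cv2.imread('pics/wrist8.png');b=cv2.imread('pics/side8.png')
cv2.imwrite('pics/c8.png',cv2.resize(np.hstack([a,b]),(800,300)))
E
```

```text
clock: 45.35
eef_pos: [0.6043, 0.062, 0.0866]
tool_rot: [1.0, 0.0, -0.001, 0.0]
ft_force: [1.0, 1.0, -0.7]
grip_width: 0.0854
clock: 46.15
eef_pos: [0.6066, 0.0623, 0.205]
tool_rot: [1.0, 0.0, 0.002, -0.0]
ft_force: [0.4, 0.0, 0.3]
grip_width: 0.085
clock: 46.95
eef_pos: [0.5292, -0.0587, 0.2019]
tool_rot: [1.0, 0.0, -0.0, 0.0]
ft_force: [-0.5, -0.0, -0.0]
grip_width: 0.0857
clock: 47.75
eef_pos: [0.4516, -0.1831, 0.202]
tool_rot: [1.0, -0.0, -0.0, -0.0]
ft_force: [-0.5, -0.7, -0.2]
grip_width: 0.0853
clock: 48.55
eef_pos: [0.4531, -0.1818, 0.2023]
tool_rot: [1.0, 0.0, -0.0, 0.0]
ft_force: [0.2, 0.1, -0.3]
grip_width: 0.0853
clk 48.55 p [ 0.4531 -0.1818  0.2023] w 0.0853 F [ 0.2  0.1 -0.3] x [ 1.     0.001 -0.   ] z [-0. -0. -1.]
units in tool axes [-0.2   0.46  0.09]
```

View pics/c8.png

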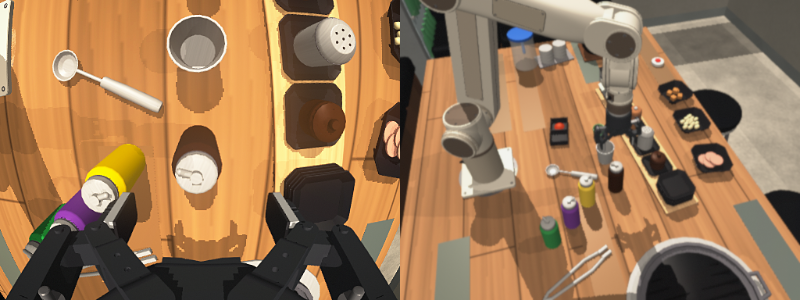

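The mill placing looks clean. The dark soy bottle is at wrist (195,165), with yellow to its left at (115,180), leaving about 26 mm to the finger. Align, then descend to z = 0.074.

```bash
python3 -m inch '[[-0.1,0.24,0,0,0,0,-1],[-0.1,0.22,0,0,0,0,-1],[0,0,0.3,0,0,0,-1],[0,0,0.5,0,0,0,-1],[0,0,0.5,0,0,0,-1],[0,0,0.3,0,0,0,-1],[0,0,0,0,0,0,-1],[0,0,0,0,0,0,-1]]'; python3 st.py .448 -.1933 .074
```

```text
clock: 49.45
eef_pos: [0.448, -0.1935, 0.1623]
tool_rot: [1.0, 0.0, -0.0, -0.0]
ft_force: [0.8, 0.6, 0.7]
grip_width: 0.0854
clk 49.45 p [ 0.448  -0.1935  0.1623] w 0.0854 F [0.8 0.6 0.7] x [ 1.     0.001 -0.   ] z [-0.  0. -1.]
units in tool axes [ 0.   -0.01  3.53]
```

```bash
python3 -m inch '[[0,0,0.5,0,0,0,-1],[0,0,0.6,0,0,0,-1],[0,0,0.6,0,0,0,-1],[0,0,0.6,0,0,0,-1],[0,0,0.5,0,0,0,-1],[0,0,0.4,0,0,0,-1],[0,0,0.2,0,0,0,-1],[0,0,0.1,0,0,0,-1]]';  python3 -m inch '[[0,0,0,0,0,0,-1],[0,0,0,0,0,0,-1],[0,0,0,0,0,0,-1],[0,0,0,0,0,0,-1],[0,0,0,0,0,0,-1],[0,0,0,0,0,0,-1],[0,0,0,0,0,0,-1],[0,0,0,0,0,0,-1]]'; python3 st.py .448 -.1933 .074
```

```text
clock: 50.25
eef_pos: [0.4482, -0.1935, 0.0747]
tool_rot: [1.0, 0.0, 0.0, 0.0]
ft_force: [-0.1, -0.4, 1.2]
grip_width: 0.0854
clock: 51.05
eef_pos: [0.448, -0.1935, 0.0748]
tool_rot: [1.0, 0.0, -0.0, -0.0]
ft_force: [-0.1, 0.2, 0.4]
grip_width: 0.0856
clk 51.05 p [ 0.448  -0.1935  0.0748] w 0.0856 F [-0.1  0.2  0.4] x [ 1.     0.001 -0.   ] z [-0.  0. -1.]
units in tool axes [ 0.   -0.01  0.03]
```

```bash
python3 -m inch '[[0,0,0,0,0,0,0],[0,0,0,0,0,0,0.3],[0,0,0,0,0,0,0.6],[0,0,0,0,0,0,1],[0,0,0,0,0,0,1],[0,0,0,0,0,0,1],[0,0,0,0,0,0,1],[0,0,0,0,0,0,1]]';python3 -m inch '[[0,0,0,0,0,0,1],[0,0,0,0,0,0,1],[0,0,-0.05,0,0,0,1],[0,0,-0.2,0,0,0,1],[0,0,-0.4,0,0,0,1],[0,0,-0.6,0,0,0,1],[0,0,-0.6,0,0,0,1],[0,0,-0.6,0,0,0,1]]'; python3 -m inch '[[0,0,-0.6,0,0,0,1],[0,0,-0.6,0,0,0,1],[0,0,-0.5,0,0,0,1],[0,0,-0.4,0,0,0,1],[0,0,-0.2,0,0,0,1],[0,0,0,0,0,0,1],[0,0,0,0,0,0,1],[0,0,0,0,0,0,1]]'; python3 st.py .46 .09 .18
```

```text
clock: 51.85
eef_pos: [0.4484, -0.1937, 0.0753]
tool_rot: [1.0, 0.0, 0.0, 0.0]
ft_force: [-0.3, 0.0, 6.0]
grip_width: 0.0541
clock: 52.65
eef_pos: [0.4477, -0.1933, 0.1368]
tool_rot: [1.0, 0.0, -0.0, -0.0]
ft_force: [-0.0, -1.1, -3.9]
grip_width: 0.0543
clock: 53.45
eef_pos: [0.4475, -0.1932, 0.1927]
tool_rot: [1.0, 0.0, -0.001, -0.0]
ft_force: [0.4, -1.4, -2.5]
grip_width: 0.0545
clk 53.45 p [ 0.4475 -0.1932  0.1927] w 0.0545 F [ 0.4 -1.4 -2.5] x [ 1.     0.001 -0.002] z [-0.002  0.001 -1.   ]
units in tool axes [  0.51 -11.33   0.52]
```

```bash
python3 -m inch '[[0,-0.3,0,0,0,0,1],[0,-0.6,0,0,0,0,1],[0,-0.65,0,0,0,0,1],[0,-0.65,0,0,0,0,1],[0,-0.65,0,0,0,0,1],[0,-0.65,0,0,0,0,1],[0,-0.65,0,0,0,0,1],[0,-0.65,0,0,0,0,1]]';python3 -m inch '[[0,-0.65,0,0,0,0,1],[0,-0.65,0,0,0,0,1],[0,-0.65,0,0,0,0,1],[0,-0.65,0,0,0,0,1],[0,-0.65,0,0,0,0,1],[0,-0.65,0,0,0,0,1],[0,-0.65,0,0,0,0,1],[0,-0.65,0,0,0,0,1]]'; python3 -m inch '[[0,-0.65,0,0,0,0,1],[0,-0.65,0,0,0,0,1],[0,-0.65,0,0,0,0,1],[0,-0.65,0,0,0,0,1],[0.2,-0.4,0,0,0,0,1],[0.3,-0.2,0,0,0,0,1],[0.3,0,0,0,0,0,1],[0.3,0,0,0,0,0,1]]'; python3 st.py .595 .1668 .0917
```

```text
clock: 54.25
eef_pos: [0.4474, -0.0715, 0.1934]
tool_rot: [1.0, 0.001, -0.0, -0.0]
ft_force: [0.1, 0.3, -3.2]
grip_width: 0.0546
clock: 55.05
eef_pos: [0.447, 0.0583, 0.1935]
tool_rot: [1.0, 0.001, -0.0, -0.0]
ft_force: [0.2, -0.4, -3.6]
grip_width: 0.0545
clock: 55.85
eef_pos: [0.4761, 0.1363, 0.1935]
tool_rot: [1.0, 0.0, 0.0, 0.0]
ft_force: [0.1, -0.4, -3.0]
grip_width: 0.0544
clk 55.85 p [0.4761 0.1363 0.1935] w 0.0544 F [ 0.1 -0.4 -3. ] x [1.    0.001 0.   ] z [ 0. -0. -1.]
units in tool axes [ 4.76 -1.22  4.07]
```

```bash
python3 -m inch '[[0.4,-0.1,0,0,0,0,1],[0.5,-0.13,0,0,0,0,1],[0.5,-0.13,0,0,0,0,1],[0.5,-0.13,0,0,0,0,1],[0.5,-0.13,0,0,0,0,1],[0.5,-0.13,0,0,0,0,1],[0.5,-0.13,0,0,0,0,1],[0.5,-0.13,0,0,0,0,1]]';python3 -m inch '[[0.4,-0.1,0,0,0,0,1],[0.3,-0.05,0,0,0,0,1],[0.2,0,0,0,0,0,1],[0,0,0,0,0,0,1],[0,0,0,0,0,0,1],[0,0,0,0,0,0,1],[0,0,0,0,0,0,1],[0,0,0,0,0,0,1]]'; python3 st.py .595 .1668 .0917;python3 - <<'E'
from h import *
for n in ('wrist','side'):
    c=bot.get_calibration(n)
    im,d=bot.camera(n); cv2.imwrite(f'pics/{n}9.png',im);np.savez(f'pics/{n}9.npz',d=d,**c)
a=cv2.imread('pics/wrist9.png');b=cv2.imread('pics/side9.png')
cv2.imwrite('pics/c9.png',cv2.resize(np.hstack([a,b]),(800,300)))
E
```

```text
clock: 56.65
eef_pos: [0.574, 0.1613, 0.1931]
tool_rot: [1.0, -0.0, -0.0, 0.0]
ft_force: [0.6, -0.0, -3.2]
grip_width: 0.0542
clock: 57.45
eef_pos: [0.595, 0.1656, 0.1938]
tool_rot: [1.0, 0.0, 0.0, -0.0]
ft_force: [0.1, 0.3, -3.6]
grip_width: 0.0545
clk 57.45 p [0.595  0.1656 0.1938] w 0.0545 F [ 0.1  0.3 -3.6] x [1.    0.001 0.   ] z [ 0.  0. -1.]
units in tool axes [-0.   -0.05  4.08]
```

View pics/c9.png

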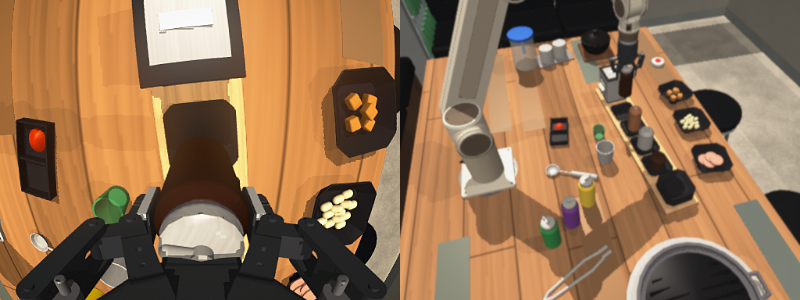

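The bottle hangs upright over saucer a, with the dispenser behind it (wrist view (190,40)). Lower.

```bash
python3 -m inch '[[0,-0.04,0.2,0,0,0,1],[0,0,0.5,0,0,0,1],[0,0,0.6,0,0,0,1],[0,0,0.6,0,0,0,1],[0,0,0.6,0,0,0,1],[0,0,0.5,0,0,0,1],[0,0,0.3,0,0,0,1],[0,0,0.2,0,0,0,1]]'; python3 -m inch '[[0,0,0,0,0,0,1],[0,0,0,0,0,0,1],[0,0,0,0,0,0,1],[0,0,0,0,0,0,1],[0,0,0,0,0,0,1],[0,0,0,0,0,0,1],[0,0,0,0,0,0,1],[0,0,0,0,0,0,1]]'; python3 st.py .595 .1668 .0915
```

```text
clock: 58.35
eef_pos: [0.5948, 0.1665, 0.1049]
tool_rot: [1.0, 0.0, -0.001, 0.0]
ft_force: [-0.5, 0.8, -2.9]
grip_width: 0.0543
clock: 59.15
eef_pos: [0.5953, 0.1667, 0.1061]
tool_rot: [1.0, 0.0, 0.0, -0.0]
ft_force: [1.4, 0.7, -4.1]
grip_width: 0.0547
clk 59.15 p [0.5953 0.1667 0.1061] w 0.0547 F [ 1.4  0.7 -4.1] x [1.    0.001 0.   ] z [ 0.  0. -1.]
units in tool axes [-0.01 -0.01  0.58]
```

```bash
python3 -m inch '[[0,0,0.16,0,0,0,1],[0,0,0.14,0,0,0,1],[0,0,0.1,0,0,0,1],[0,0,0.06,0,0,0,1],[0,0,0.04,0,0,0,1],[0,0,0,0,0,0,1],[0,0,0,0,0,0,1],[0,0,0,0,0,0,1]]'; python3 st.py .595 .1668 .0915;  python3 -m inch '[[0,0,0.02,0,0,0,1],[0,0,0.02,0,0,0,1],[0,0,0.02,0,0,0,1],[0,0,0,0,0,0,1],[0,0,0,0,0,0,1],[0,0,0,0,0,0,1],[0,0,0,0,0,0,1],[0,0,0,0,0,0,1]]'; python3 st.py
```

```text
clock: 59.95
eef_pos: [0.5954, 0.1667, 0.0937]
tool_rot: [1.0, 0.0, 0.0, -0.0]
ft_force: [-0.5, -0.6, -2.3]
grip_width: 0.0542
clk 59.95 p [0.5954 0.1667 0.0937] w 0.0542 F [-0.5 -0.6 -2.3] x [1.    0.001 0.   ] z [ 0.  0. -1.]
units in tool axes [-0.02 -0.01  0.09]
clock: 60.75
eef_pos: [0.5953, 0.1667, 0.0921]
tool_rot: [1.0, 0.0, 0.0, -0.0]
ft_force: [0.6, 0.1, -4.0]
grip_width: 0.0546
clk 60.75 p [0.5953 0.1667 0.0921] w 0.0546 F [ 0.6  0.1 -4. ] x [1.    0.001 0.   ] z [ 0.  0. -1.]
```

```bash
python3 -m inch '[[0,0,0.02,0,0,0,1],[0,0,0.02,0,0,0,1],[0,0,0,0,0,0,1],[0,0,0,0,0,0,1],[0,0,0,0,0,0,1],[0,0,0,0,0,0,1],[0,0,0,0,0,0,1],[0,0,0,0,0,0,1]]'; python3 st.py
```

```text
clock: 61.55
eef_pos: [0.5954, 0.1667, 0.0914]
tool_rot: [1.0, 0.0, 0.0, -0.0]
ft_force: [-1.1, -1.3, 1.3]
grip_width: 0.0545
clk 61.55 p [0.5954 0.1667 0.0914] w 0.0545 F [-1.1 -1.3  1.3] x [1.    0.001 0.   ] z [ 0.  0. -1.]
```

```bash
python3 -m inch '[[0,0,0.02,0,0,0,1],[0,0,0,0,0,0,1],[0,0,0,0,0,0,0],[0,0,0,0,0,0,-0.5],[0,0,0,0,0,0,-0.8],[0,0,0,0,0,0,-1],[0,0,0,0,0,0,-1],[0,0,0,0,0,0,-1]]'; python3 st.py; python3 -m inch '[[0,0,-0.2,0,0,0,-1],[0,0,-0.5,0,0,0,-1],[0,0,-0.7,0,0,0,-1],[0,0,-0.7,0,0,0,-1],[0,0,-0.7,0,0,0,-1],[0,0,-0.7,0,0,0,-1],[0,0,-0.7,0,0,0,-1],[0,0,-0.4,0,0,0,-1]]'; python3 -m inch '[[-0.4,0,0,0,0,0,-1],[-0.6,0,0,0,0,0,-1],[-0.6,0,0,0,0,0,-1],[-0.6,0,0,0,0,0,-1],[-0.6,0,0,0,0,0,-1],[-0.6,0,0,0,0,0,-1],[-0.6,0,0,0,0,0,-1],[-0.5,0,0,0,0,0,-1]]';python3 -m inch '[[-0.5,-0.5,0,0,0,0,-1],[-0.5,-0.6,0,0,0,0,-1],[-0.5,-0.6,0,0,0,0,-1],[-0.5,-0.6,0,0,0,0,-1],[-0.4,-0.6,0,0,0,0,-1],[0,-0.3,0,0,0,0,-1],[0,0,0,0,0,0,-1],[0,0,0,0,0,0,-1]]'; python3 - <<'E'
from h import *
from scipy.optimize import least_squares
ims=[]
for n in ('top','side'):
    im,d=bot.camera(n); ims.append(im); P=cloud(n,d).reshape(-1,3); P=P[np.isfinite(P).all(1)]
    for k,c0,z0,z1,r in (('pot',(.6265,-.1465),.026,.056,.029),('shk',(.616,-.042),.026,.088,.03),('mill',(.6057,.0625),.026,.114,.026),('soy',(.595,.167),.026,.12,.028)):
        B=P[(np.hypot(*(P[:,:2]-c0).T)<.04)&(P[:,2]>z0)&(P[:,2]<z1)]
        T=P[(np.hypot(*(P[:,:2]-c0).T)<.04)]
        s=least_squares(lambda c:np.hypot(*(B[:,:2]-c).T)-r,c0,loss='soft_l1',f_scale=.002); print(n,k,s.x.round(4),'target',c0,len(B),'ztop',T[:,2].max().round(3))
cv2.imwrite('pics/fin.png',cv2.resize(np.hstack(ims),(800,300)))
E
```

```text
clock: 62.35
eef_pos: [0.5953, 0.1667, 0.0904]
tool_rot: [1.0, 0.0, -0.0, 0.0]
ft_force: [-0.1, 0.4, -0.3]
grip_width: 0.0853
clk 62.35 p [0.5953 0.1667 0.0904] w 0.0853 F [-0.1  0.4 -0.3] x [ 1.     0.001 -0.   ] z [-0. -0. -1.]
clock: 63.15
eef_pos: [0.5962, 0.1669, 0.2087]
tool_rot: [1.0, 0.0, 0.002, -0.001]
ft_force: [0.1, 0.4, -0.5]
grip_width: 0.0855
clock: 63.95
eef_pos: [0.482, 0.1665, 0.2061]
tool_rot: [1.0, 0.0, 0.0, -0.0]
ft_force: [-0.1, 0.2, -0.5]
grip_width: 0.0852
clock: 64.75
eef_pos: [0.4232, 0.2463, 0.2057]
tool_rot: [1.0, 0.0, 0.0, 0.0]
ft_force: [-0.7, -0.9, 0.3]
grip_width: 0.0852
top pot [ 0.6267 -0.1473] target (0.6265, -0.1465) 78 ztop 0.084
top shk [ 0.6161 -0.0403] target (0.616, -0.042) 144 ztop 0.11
top mill [0.6055 0.0619] target (0.6057, 0.0625) 182 ztop 0.133
top soy [0.5954 0.1674] target (0.595, 0.167) 234 ztop 0.159
side pot [ 0.6267 -0.1473] target (0.6265, -0.1465) 125 ztop 0.086
side shk [ 0.6163 -0.0407] target (0.616, -0.042) 261 ztop 0.112
side mill [0.6058 0.0618] target (0.6057, 0.0625) 314 ztop 0.136
side soy [0.596  0.1671] target (0.595, 0.167) 341 ztop 0.16
```

View pics/fin.png

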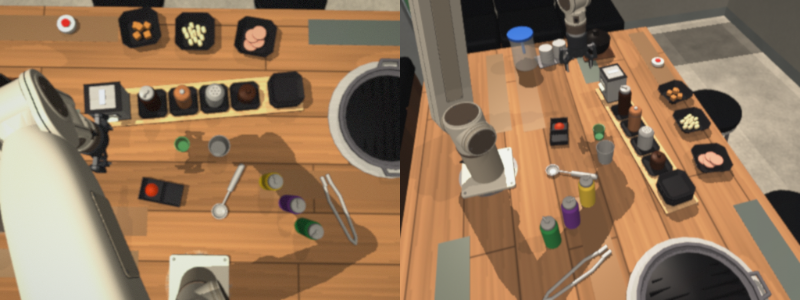

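From the dispenser (105,98) the row reads soy (150,100), mill (182,97), shaker (215,95), pot (246,93), ending at the plates (287,90). All four stand upright within 2 mm of target, and the arm is clear. Handing in.

```bash
python3 -c "
from workcell import bot
print(bot.job_done())"
```

```text
the job is handed in; nothing more can be done
None
```

All four containers are standing on their saucers in height order, and the job is handed in at about 65 s of the 112 s allowed. I placed the pot on d, the shaker on c, the pepper mill on b and the soy bottle on a. Saucer a is the one beside the napkin dispenser. Each was lowered until the force reading showed contact, then released.

- **Position and height:** in the last check, the top and side views both put every container within about 2 mm of its saucer's centre. The tops measured 84–86, 110–112, 133–136 and 159–160 mm. That is 2–6 mm above the nominal 82, 106, 131 and 156 mm; the table itself read about 1 mm high.
- **Forces:** readings after each call stayed near 6 N or less, and nothing was knocked over in any view.
- **Disagreement:** my first top-view saucer estimate differed from the wrist and side views by up to 4 mm. I went with the wrist and side views. The wrist view measured saucers a, b and c directly; d's centre came from c and the known spacing.

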